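# Drop a used vial through the spring flap of the glass-waste bin

## Task

Put the used amber vial in the glass-waste bin: set it on the closed steel flap on top of the bin and let go of it, then press the flap's side handle down until the vial slides off into the bin. Ease the handle back up under control until the flap is fully shut, never letting the spring slam it, and leave the other things on the bench where they are.

Things in the scene. Friction and masses are not known exactly. Their poses are not given: they have to be found in the camera images.
- vial_mid (a point): The used vial: short amber glass vial with a white cap, 26 mm diameter, 58 mm tall in all (cap: the top 14 mm, 23 mm diameter), 40 g, standing upright on the bench, to the left of the bin; the only vial of its size. This point is on its axis, half-way up (29 mm above its foot).
- bin: Glass-waste bin fixed to the bench: white box 180 x 180 mm, walls 205 mm tall and 5 mm thick, label on its front. Origin: centre of its underside. x points from its front (robot side) to its back, y to its left, z up. A grey hood (top 220 mm up) covers its rear 60 mm; the steel flap fills the rest of its top, 15 mm below the rim. The handle leaves its right (-y) side through an arc slot.
- flap_mid (a point): Middle of the flap's upper face (moves with the flap). The flap is a flat steel plate, 108 mm (bin x) by 160 mm (bin y), 190 mm above the bench and level when shut. Its hinge runs along bin y at its rear edge; its free edge is at the front and swings down into the bin.
- flap (a joint): Flap angle, rad: 0 = shut (level, at its stop), positive = free edge and handle swung down, stop at 1.25. A spring shuts it: about 3 N on the grip starts it down, 6 to 8 N holds it at 1.15; let go there, it snaps shut at over 8 rad/s. The vial tips or slides off into the bin somewhere between 0.6 and 1.15.
- grip (a point): Middle of the handle's white grip: round bar along bin y, 22 mm diameter, 75 mm long, rigid with the flap, 95 mm in front of the hinge axis and level with it when shut; it stands 25 to 100 mm out from the bin's right side. Pressed from above, it swings down and towards the bin's back about the hinge: 87 mm lower and 56 mm further back at 1.15 rad.
- hinge (a point): Point on the flap's hinge axis (along bin y), level with the middle of the grip, 187.5 mm above the bench; it does not move with the flap.
- reagent: Bystander: amber bottle, 72 mm diameter, 150 mm tall. Origin: centre of its underside.
- beaker: Bystander: glass beaker, 70 mm diameter, 90 mm tall. Origin: centre of its underside.
- wash: Bystander: white bottle with a blue cap, 68 mm diameter, 170 mm tall. Origin: centre of its underside.
- tipbox: Bystander: open grey box, 90 x 120 x 45 mm. Origin: centre of its underside.
Mind the look-alikes: they are no part of the job. What is meant by the part that bears vial_mid is not black or green, and is the smaller of those in its own colour.

How it is judged:
By the outcome, as a careful person would: the job done as asked, in the order asked, and still so for the second after the job is handed in, with the robot touching nothing.
It also fails if it takes over 61 s, if anything falls off the work surface, if the arm or the gripper's body presses on something with over 40 N, if the wrist force passes 120 N, or if a joint passes its speed limit or range.

## Robot

A 7-joint arm with a two-finger parallel gripper is mounted at the origin on the work surface. World frame = base frame: x ahead of the robot, y to its left, z up, the work surface at z = 0. Lengths are in m, angles in rad, forces in N, time in s.
With the tool pointing down it reaches from about 0.4 to 0.875 m from the base axis. Payload 6.5 kg.
Tool frame: the origin (TCP) lies midway between the tips of the shut fingers; the grasp point (between the pads) lies 19 mm behind it; z points along the fingers, y is the direction in which the jaws open and shut (so a half turn about z gives the same grasp; the last joint's range is limited). The gripper opens to 85 mm and grips with 20 to 120 N. Pads are 22 mm wide; open, the fingers measure 114 mm over their backs; the gripper's body (76 mm by 85 mm) begins 54 mm behind the grasp point. The pads swing forward as they close: fully open they stand 13 mm farther back than shut.
Start: joints at [1.156, 0.536, -0.004, 1.538, 0.003, 1.067, -0.071], TCP at [0.222, -0.611, 0.231] pointing down, gripper open.
Joint ranges: [-2.7, 2.7], [-0.37, 2.16], [-1.27, 1.26], [0.24, 2.4], [-1.31, 4.45], [0.19, 1.91], [-2.76, 2.76]. Speed limits (rad/s): [2.39, 2.39, 3.14, 3.14, 3.14, 3.14, 3.14].

## Interface

Orientations are given as a rotation vector (axis times angle).
In Python, from cell import env gives the robot as it stands. The module is installed in compiled form; this text tells all that it offers.
- The arm moves only by the tool arm_command, never from a script. Its argument "moves" is a list that holds one entry, the list of rows, each a list of 5 numbers: the shift along the tool's x, y, z in cm, then the turn about the tool's z in degrees, then the finger opening in cm, from 0 to 8.54. A call has 1 to 10 rows; each row shifts and turns the pose as measured when the row begins, along the tool's axes as they then stand; what a row does not reach is not made up. A row lasts 1/8 s, in which the tool goes at most 62.5 mm and 10.7 degrees, less where a joint would pass 70% of its speed; a pose out of reach is approached as far as the arm can. A call with a gripper value outside its range is refused whole. The fingers move at their own pace and stop on an object; "newtons" is the grip in N (left out, the last holds). Time passes only in rows, so rows that do not move let the fingers close. It gives the time, the measured TCP pose, the force and the opening at its end, in the units of the state.
- env.get_state(): the state, without advancing time (a new reading comes with each control period).
- env.grab_frame(name): name is "side" or "top" or "wrist"; returns a dict with "color" (400x640x3 uint8, red, green, blue), "mtx" (3x3 intrinsics, pixels), "extrinsics" (4x4, takes a point from camera to world coordinates); the wrist camera has in their place "hand_eye" (4x4, takes a point from camera to tool coordinates, whose origin is the TCP and whose axes are the flange's). Camera axes: x right, y down, z forward; pixel columns grow to the right and rows downward; lengths in m; the calibration is good to about 2 mm. A picture is of the moment at which its call begins: read the wrist's pose just before it. There is no depth.
- env.job_done(): hands the job in, once; it reports no verdict.
Trained networks look in the newest picture that a camera, given by its name, has taken for a name from the list of things; names that differ only in an ending like _2 or _b are one class to them, and where a whole thing is asked for, a point or a joint stands for the part that bears it (a point fixed in the world has none). Each returns a list of dicts, best first, with "confidence" (0 to 1); they miss things now and then, are a little off and sometimes report something else, mostly with a low value. They report only what shows in the picture. A call takes as long as a camera call. They do not tell look-alikes from the thing itself.
- env.recognise(camera, query): "position" ([row, column] in pixels, amid what is visible of it).
- env.silhouettes(camera, query): "mask" (400x640 bool, what is visible of it) and "position" ([row, column] in pixels, amid what is visible of it).
- env.pinpoint(camera, query): "position" ([row, column] in pixels: a listed point, or the origin of a listed thing).
The state is a dict: "t": time; "joint_positions": joint angles; "dq": joint speeds; "joint_torque": joint torques, N m; "tool_pos": TCP position; "tool_rot": TCP orientation; "wrist_force": force on the tool from outside, world axes, zero at the start; "torque": the same for the moment, N m; "gripper_width": finger opening in m.
Only numpy, scipy, OpenCV 4.12 (cv2) and the standard library are available. Lean on these libraries where they do the work, as an engineer would, in place of code of your own. Each camera call takes 0.05 s, during which the arm holds its last target. There are 200 camera calls.

## Working session

There is one attempt and no reset: what is moved stays moved. The work goes in short steps, Python scripts to look and compute and a tool call to move; the robot and the scene stay as the last step left them, time stands still between calls to the robot, and variables do not carry over. Pictures are saved under pics/ and viewed, about 8 in all and at most 12, crops included, and the job is handed in when it is done.

Besides the shell and the picture viewer there is one more tool, called by a JSON object that holds its "api" and its "payload". arm_command: Moves the arm, as the interface text tells. Its arguments: {"type":"object","properties":{"moves":{"type":"array"},"newtons":{"type":"number"}},"required":["moves"]}

```bash
mkdir -p pics
cat > h.py <<'E'
import numpy as np, cv2
from cell import env
from scipy.spatial.transform import Rotation as R
def T(cam,f,s):
    if 'extrinsics' in f: return np.array(f['extrinsics'])
    M=np.eye(4);M[:3,:3]=R.from_rotvec(s['tool_rot']).as_matrix();M[:3,3]=s['tool_pos'];return M@np.array(f['hand_eye'])
def shot(cam):
    s=env.get_state();f=env.grab_frame(cam);return f,T(cam,f,s)
def ray(f,M,p):
    d=np.linalg.inv(f['mtx'])@[p[1],p[0],1];return M[:3,3],M[:3,:3]@d
def atz(f,M,p,z):
    o,d=ray(f,M,p);return o+d*(z-o[2])/d[2]
def tri(rays):
    A=0;b=0
    for o,d in rays:
        d=d/np.linalg.norm(d);P=np.eye(3)-np.outer(d,d);A=A+P;b=b+P@o
    return np.linalg.solve(A,b)
def proj(f,M,X):
    c=np.linalg.inv(M)@np.r_[X,1];u=np.array(f['mtx'])@c[:3];return u[1]/u[2],u[0]/u[2]
def save(f,n): cv2.imwrite('pics/'+n,cv2.cvtColor(f['color'],cv2.COLOR_RGB2BGR))
E
python3 - <<'E'
from h import *
np.set_printoptions(precision=3,suppress=True)
s=env.get_state();print(s['t'],s['tool_pos'],s['tool_rot'],s['gripper_width'],s['wrist_force'])
Z=dict(vial_mid=.029,bin=0,flap_mid=.19,grip=.1875,hinge=.1875,reagent=0,beaker=0,wash=0,tipbox=0)
for c in ['top','side']:
    f,M=shot(c);save(f,c+'1.png');print(c,M[:3,3])
    for q in Z:
        for r in env.pinpoint(c,q)[:4]:
            print(q,np.round(r['position'],1),round(r['confidence'],2),atz(f,M,r['position'],Z[q]))
E
```

```text
0.0 [ 0.222 -0.61   0.23 ] [-3.092 -0.545  0.001] 0.08572483628843157 [-0.227 -0.433 -0.149]
top [ 0.368 -0.011  1.654]
vial_mid [188.7 187.2] 0.65 [0.579 0.36  0.029]
vial_mid [237.7 193. ] 0.58 [0.422 0.334 0.029]
vial_mid [226.5 220. ] 0.54 [0.46  0.25  0.029]
vial_mid [210.3 204. ] 0.48 [0.51  0.303 0.029]
flap_mid [172.5 314.2] 0.84 [ 0.614 -0.043  0.19 ]
grip [191.4 365.3] 0.57 [ 0.563 -0.193  0.188]
grip [158.1 191.9] 0.3 [0.648 0.314 0.188]
hinge [257.9 263.8] 0.55 [0.364 0.095 0.188]
reagent [157.6 192.7] 0.98 [0.686 0.353 0.   ]
beaker [171.5 233.8] 0.87 [0.643 0.217 0.   ]
beaker [209.9 204. ] 0.7 [0.514 0.308 0.   ]
wash [183.  422.3] 0.74 [ 0.62  -0.403  0.   ]
tipbox [259.  263.5] 0.71 [0.36 0.11 0.  ]
tipbox [180.3 421.3] 0.36 [ 0.629 -0.399  0.   ]
side [-0.079  0.608  0.8  ]
vial_mid [339.5 241.3] 0.73 [0.441 0.334 0.029]
vial_mid [307.  270.6] 0.62 [0.464 0.238 0.029]
vial_mid [306.  198.5] 0.62 [0.577 0.348 0.029]
vial_mid [309.2 234.9] 0.51 [0.514 0.297 0.029]
bin [225.2 311.4] 0.57 [ 0.628 -0.039  0.   ]
flap_mid [167.7 313.9] 0.9 [ 0.618 -0.044  0.19 ]
grip [155.3 367.1] 0.82 [ 0.566 -0.186  0.188]
reagent [286.7 172.5] 0.91 [0.696 0.35  0.   ]
beaker [274.3 239.3] 0.6 [0.617 0.214 0.   ]
wash [176.1 392.9] 0.94 [ 0.621 -0.39   0.   ]
tipbox [309.6 343.1] 0.77 [0.364 0.114 0.   ]
```

Run:
```python
import cv2,numpy as np
a=cv2.imread('pics/top1.png')[130:290,150:450];b=cv2.imread('pics/side1.png')[130:390,140:440]
a=cv2.resize(a,None,fx=2,fy=2,interpolation=2)
b=cv2.resize(b,None,fx=2.,fy=2.,interpolation=2)
cv2.imwrite('pics/c1.png',cv2.resize(a,(780,416)));cv2.imwrite('pics/c2.png',b)
```

```text
(no output)
```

View pics/c1.png

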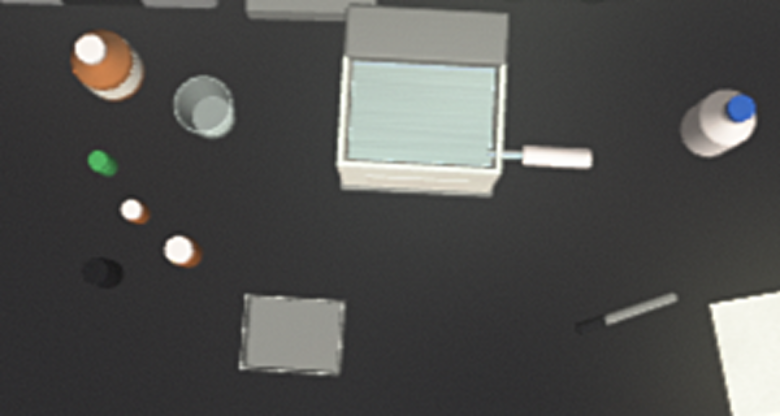

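View pics/c2.png

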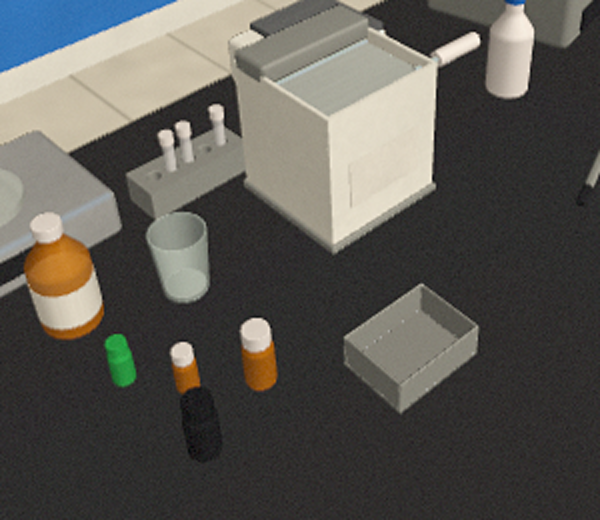

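The target is the smaller amber vial, at about (0.512, 0.300). In the top crop it is at (132,210). The larger amber look-alike is at crop (180,250), and the green and black vials stand to either side. The bin is nearly aligned with the world frame, and its handle is on the right at crop (557,157).

{"api": "arm_command", "payload": {"moves": [[[5.3,-1.8,-1.7,0,8],[5.3,-1.8,-1.7,0,8],[5.3,-1.8,-1.7,0,6],[5.3,-1.8,-1.7,0,6],[5.3,-1.8,-1.7,0,6],[5.3,-1.8,-1.7,0,6],[2.9,-5,0,0,6],[2.9,-5,0,0,6],[2.9,-5,0,0,6],[2.9,-5,0,0,6]]]}}

```text
t: 2.25
tool_pos: [0.5342, -0.1658, 0.3356]
tool_rot: [3.093, 0.528, 0.002]
wrist_force: [1.2, -1.2, 0.9]
gripper_width: 0.0601
```

{"api": "arm_command", "payload": {"moves": [[[1.7,-5.6,0,0,6],[1.7,-5.6,0,0,6],[1.7,-5.6,0,0,6],[1.7,-5.6,0,0,6],[1.7,-5.6,1,0,6],[1.7,-5.6,2,0,6],[1.7,-5.6,2,0,6],[1.7,-5.6,2,0,6],[0,0,3,-9,6],[0,0,3,-9,6]]]}}

```text
t: 3.5
tool_pos: [0.5142, 0.3218, 0.2063]
tool_rot: [2.967, 1.029, 0.022]
wrist_force: [0.1, 0.1, -0.1]
gripper_width: 0.0602
```

Run:
```python
from h import *
np.set_printoptions(precision=3,suppress=True)
rs={}
s=env.get_state();Rt=R.from_rotvec(s['tool_rot']).as_matrix();print(s['t'],s['tool_pos'],Rt[:,0])
for c in ['wrist','top','side']:
    f,M=shot(c);
    if c=='wrist': save(f,'w1.png')
    for r in env.pinpoint(c,'vial_mid')[:4]:
        X=atz(f,M,r['position'],.029);print(c,np.round(r['position']),round(r['confidence'],2),X,'tool d',Rt.T@(X-s['tool_pos']))
```

```text
3.5 [0.514 0.322 0.206] [0.785 0.619 0.013]
wrist [232. 256.] 0.77 [0.429 0.342 0.029] tool d [-0.056 -0.069  0.176]
wrist [189. 333.] 0.65 [0.514 0.308 0.029] tool d [-0.011  0.009  0.177]
wrist [116. 335.] 0.63 [0.57  0.351 0.029] tool d [0.059 0.011 0.178]
wrist [268. 344.] 0.6 [0.454 0.245 0.029] tool d [-0.097  0.022  0.176]
top [228. 220.] 0.65 [0.455 0.251 0.029] tool d [-0.093  0.018  0.176]
top [211. 206.] 0.55 [0.507 0.297 0.029] tool d [-0.023  0.014  0.177]
side [339. 242.] 0.86 [0.441 0.331 0.029] tool d [-0.054 -0.054  0.176]
side [309. 197.] 0.82 [0.573 0.354 0.029] tool d [0.064 0.01  0.178]
side [306. 270.] 0.75 [0.469 0.237 0.029] tool d [-0.091  0.037  0.176]
side [312. 234.] 0.55 [0.51  0.303 0.029] tool d [-0.018  0.011  0.177]
```

View pics/w1.png

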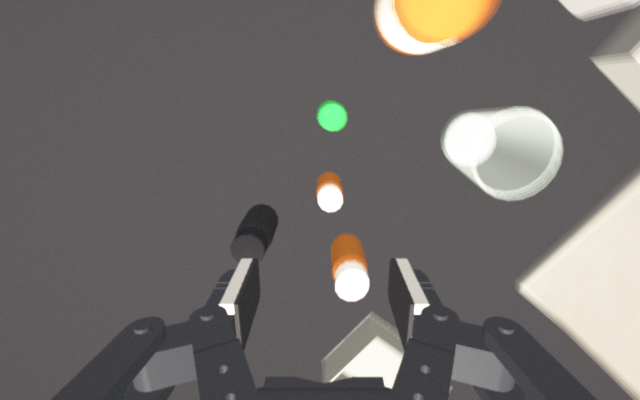

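The wrist view shows the small amber vial at about px (330,190). Green is ahead of it, large amber behind at (350,265), and black to the left. I'll centre over the target and go halfway down.

{"api": "arm_command", "payload": {"moves": [[[-1.4,1.0,0,0,6],[0,0,5,0,6],[0,0,4,0,6],[0,0,0,0,6]]]}}

```text
t: 4.3
tool_pos: [0.5154, 0.3012, 0.1226]
tool_rot: [2.975, 1.001, 0.039]
wrist_force: [-0.0, -0.7, 0.4]
gripper_width: 0.0602
```

Run:
```python
from h import *
np.set_printoptions(precision=3,suppress=True)
s=env.get_state();Rt=R.from_rotvec(s['tool_rot']).as_matrix();print(s['t'],s['tool_pos'],Rt)
f,M=shot('wrist');save(f,'w2.png')
for r in env.silhouettes('wrist','vial_mid')[:4]:
    m=r['mask'];ys,xs=np.nonzero(m);print(r['position'],r['confidence'],ys.min(),ys.max(),xs.min(),xs.max())
for r in env.pinpoint('wrist','vial_mid')[:4]:
        X=atz(f,M,r['position'],.029);print(np.round(r['position']),round(r['confidence'],2),X,'tool d',Rt.T@(X-s['tool_pos']))
h=cv2.cvtColor(f['color'],cv2.COLOR_RGB2HSV)
g=f['color'].min(2)>180;g=g.astype('uint8');n,l,st,ce=cv2.connectedComponentsWithStats(g)
for i in range(1,n):
    if 150<st[i,4]<5000:
        X=atz(f,M,ce[i][::-1],.058);print('white',st[i],ce[i],X,Rt.T@(X-s['tool_pos']))
```

```text
4.3 [0.515 0.301 0.123] [[ 0.796  0.604  0.024]
 [ 0.604 -0.797  0.006]
 [ 0.023  0.01  -1.   ]]
[209.3, 310.8] 0.83 183 238 291 326
[311.0, 336.2] 0.63 263 358 314 361
[107.5, 309.0] 0.62 87 126 290 327
[265.5, 203.6] 0.55 225 315 167 244
[262. 210.] 0.82 [0.429 0.345 0.029] tool d [-0.045 -0.088  0.092]
[309. 334.] 0.8 [0.453 0.242 0.029] tool d [-0.088  0.009  0.092]
[207. 312.] 0.76 [0.513 0.308 0.029] tool d [-0.    -0.008  0.094]
[106. 308.] 0.73 [0.569 0.353 0.029] tool d [ 0.072 -0.01   0.095]
white [ 385    0   87   21 1242] [425.986   7.93 ] [0.651 0.332 0.058] [0.125 0.057 0.068]
white [ 290  202   36   38 1035] [307.578 220.405] [0.512 0.31  0.058] [ 0.001 -0.01   0.065]
white [219 260  32  55 519] [234.16  287.782] [0.44  0.322 0.058] [-0.049 -0.062  0.063]
white [399 260  30  55 521] [413.393 287.862] [0.516 0.221 0.058] [-0.05   0.064  0.064]
white [ 316  306   47   55 2067] [338.34  333.496] [0.454 0.24  0.058] [-0.088  0.011  0.063]
```

View pics/w2.png

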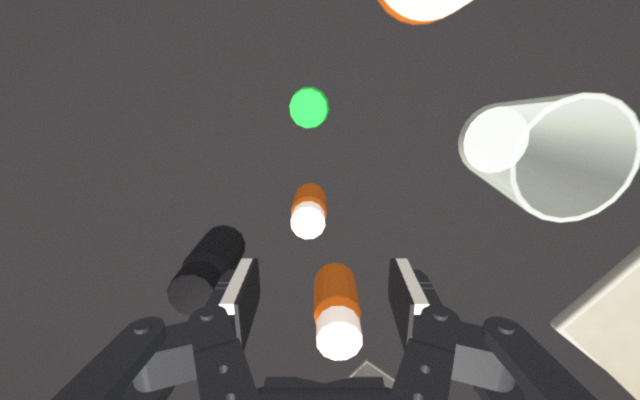

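The network and the white cap agree, so the vial is 9 mm to the left of the jaw centre. I'll shift, descend and grip.

{"api": "arm_command", "payload": {"moves": [[[0,-0.9,0,0,6],[0,0,4,0,6],[0,0,4,0,6],[0,0,3,0,6],[0,0,0,0,6],[0,0,0,0,2],[0,0,0,0,2],[0,0,0,0,2],[0,0,0,0,2],[0,0,0,0,2]]], "newtons": 25}}

```text
t: 5.7
tool_pos: [0.5223, 0.3222, 0.0282]
tool_rot: [-2.969, -1.001, -0.085]
wrist_force: [0.6, 0.1, -0.0]
gripper_width: 0.0199
```

Run:
```python
from h import *
np.set_printoptions(precision=3,suppress=True)
s=env.get_state();Rt=R.from_rotvec(s['tool_rot']).as_matrix();print(s['t'],s['tool_pos'],Rt,np.array(s['joint_positions']),s['wrist_force'],s['gripper_width'])
f,M=shot('wrist');save(f,'w3.png')
for r in env.pinpoint('wrist','vial_mid')[:4]:
        X=atz(f,M,r['position'],.029);print(np.round(r['position']),round(r['confidence'],2),X,'tool d',Rt.T@(X-s['tool_pos']))
```

```text
5.7 [0.522 0.322 0.028] [[ 0.795  0.605  0.049]
 [ 0.605 -0.796  0.025]
 [ 0.054  0.01  -0.998]] [-0.372  0.755 -0.356  1.78   0.435  0.629 -1.903] [ 0.55   0.149 -0.03 ] 0.019934770536453
[159. 334.] 0.93 [0.568 0.351 0.029] tool d [0.054 0.005 0.002]
[308. 322.] 0.68 [0.507 0.311 0.029] tool d [-0.018 -0.001 -0.002]
```

View pics/w3.png

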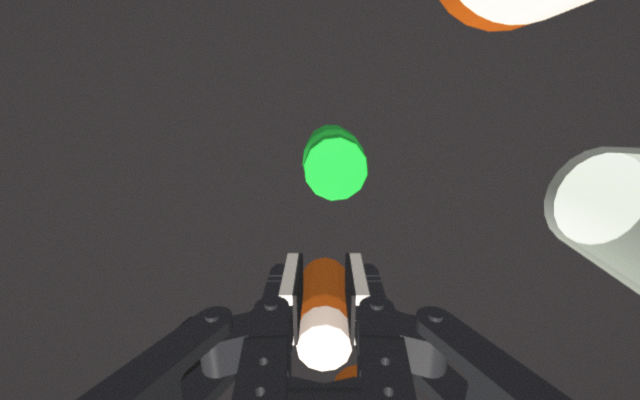

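The fingers shut just beyond the vial, because the descent drifted about 18 mm along tool +x and tilted about 3°. The vial still stands, centred between the jaws at px (322,308). I'll open, back up and re-grip.

{"api": "arm_command", "payload": {"moves": [[[0,0,0,0,5.5],[0,0,0,0,5.5],[0,0,0,0,5.5],[-0.9,0,0,0,5.5],[-0.9,0,0,0,5.5],[0,0,0,0,5.5]]]}}

```text
t: 6.55
tool_pos: [0.5062, 0.3099, 0.0265]
tool_rot: [-2.969, -1.001, -0.082]
wrist_force: [-0.9, 0.2, -0.4]
gripper_width: 0.0546
```

```bash
cat > look.py <<'E'
from h import *
np.set_printoptions(precision=3,suppress=True)
s=env.get_state();Rt=R.from_rotvec(s['tool_rot']).as_matrix();print(s['t'],s['tool_pos'],'z',Rt[:,2],np.array(s['joint_positions']))
for c in ['wrist','top','side']:
    f,M=shot(c)
    if c=='wrist': save(f,'w_%.2f.png'%s['t'])
    for r in env.pinpoint(c,'vial_mid')[:4]:
        X=atz(f,M,r['position'],.029);print(c,np.round(r['position']),round(r['confidence'],2),X,'tool d',Rt.T@(X-s['tool_pos']))
E
python3 look.py
```

```text
6.55 [0.506 0.31  0.026] z [ 0.048  0.023 -0.999] [-0.369  0.734 -0.353  1.833  0.441  0.598 -1.915]
wrist [110. 335.] 0.9 [0.569 0.351 0.029] tool d [0.075 0.005 0.001]
wrist [268. 327.] 0.86 [0.51  0.311 0.029] tool d [ 0.004  0.002 -0.002]
top [191. 190.] 0.35 [0.571 0.35  0.029] tool d [0.076 0.008 0.002]
side [309. 270.] 0.9 [0.461 0.243 0.029] tool d [-0.076  0.026 -0.006]
side [340. 238.] 0.85 [0.445 0.339 0.029] tool d [-0.031 -0.061 -0.005]
side [311. 198.] 0.75 [0.566 0.355 0.029] tool d [0.075 0.    0.001]
side [311. 234.] 0.55 [0.511 0.3   0.029] tool d [-0.002  0.011 -0.003]
```

{"api": "arm_command", "payload": {"moves": [[[0.3,0.1,0.7,0,5.5],[0,0,0.6,0,5.5],[0,0,0,0,5.5],[0,0,0,0,1.5],[0,0,0,0,1.5],[0,0,0,0,1.5],[0,0,0,0,1.5],[0,0,0,0,1.5]]], "newtons": 30}}

```text
t: 7.85
tool_pos: [0.5113, 0.3126, 0.0129]
tool_rot: [-2.968, -1.001, -0.085]
wrist_force: [0.1, -0.1, -0.1]
gripper_width: 0.0245
```

{"api": "arm_command", "payload": {"moves": [[[0,0,-2,0,1.5],[0,0,-4,0,1.5],[0,0,-5,0,1.5],[0,0,-5,0,1.5],[0,0,-5,0,1.5],[0,0,-5,0,1.5],[0,0,-3,0,1.5],[0,0,0,0,1.5]]]}}

```text
t: 8.85
tool_pos: [0.4953, 0.3056, 0.3219]
tool_rot: [-2.966, -1.004, -0.096]
wrist_force: [-0.4, -0.0, -1.1]
gripper_width: 0.0253
```

Run:
```python
from h import *
np.set_printoptions(precision=3,suppress=True)
s=env.get_state();Rt=R.from_rotvec(s['tool_rot']).as_matrix();print(s['t'],s['tool_pos'],Rt,s['gripper_width'],np.array(s['joint_positions']))
Z=dict(flap_mid=.19,grip=.1875,hinge=.1875,bin=0,vial_mid=.31)
for c in ['wrist','top','side']:
    f,M=shot(c)
    for q in Z:
      for r in env.pinpoint(c,q)[:3]: 
        if r['confidence']>.4: print(c,q,np.round(r['position']),round(r['confidence'],2),atz(f,M,r['position'],Z[q]))
```

```text
8.85 [0.495 0.306 0.322] [[ 0.793  0.607  0.055]
 [ 0.607 -0.795  0.028]
 [ 0.061  0.012 -0.998]] 0.025280720852713896 [-0.231  0.346 -0.521  1.648  0.204  1.138 -1.72 ]
wrist bin [230. 563.] 0.87 [ 0.638 -0.038  0.   ]
wrist vial_mid [190. 268.] 0.97 [0.509 0.349 0.31 ]
wrist vial_mid [217. 342.] 0.94 [0.52  0.313 0.31 ]
wrist vial_mid [295. 324.] 0.9 [0.481 0.294 0.31 ]
top flap_mid [171. 315.] 0.74 [ 0.619 -0.046  0.19 ]
top vial_mid [224. 222.] 0.42 [0.449 0.2   0.31 ]
side flap_mid [166. 313.] 0.8 [ 0.628 -0.048  0.19 ]
side grip [153. 368.] 0.71 [ 0.572 -0.196  0.188]
side grip [169. 314.] 0.46 [ 0.617 -0.043  0.188]
side bin [310. 341.] 0.75 [0.365 0.119 0.   ]
side bin [225. 310.] 0.71 [ 0.633 -0.037  0.   ]
side vial_mid [306. 271.] 0.96 [0.266 0.372 0.31 ]
side vial_mid [343. 241.] 0.96 [0.247 0.437 0.31 ]
side vial_mid [199. 218.] 0.67 [0.527 0.282 0.31 ]
```

{"api": "arm_command", "payload": {"moves": [[[-1.0,3,0,0,1.5],[-1.7,5,0,0,1.5],[-1.7,5,0,0,1.5],[-1.7,5,0,0,1.5],[-1.7,5,0,0,1.5],[-1.7,5,0,0,1.5],[-1.7,5,0,0,1.5],[-0.6,2,0,0,1.5],[0,0,0,10,1.5],[0,0,0,10,1.5]]]}}

```text
t: 11.0
tool_pos: [0.618, -0.0538, 0.3149]
tool_rot: [-3.086, -0.463, -0.087]
wrist_force: [-0.2, 1.4, -0.8]
gripper_width: 0.0249
```

{"api": "arm_command", "payload": {"moves": [[[0,0,0,10,1.5],[0,0,0,10,1.5],[0,0,0,0,1.5]]]}}

```text
t: 11.38
tool_pos: [0.6179, -0.0505, 0.3149]
tool_rot: [-3.108, 0.09, -0.079]
wrist_force: [0.6, 0.5, -0.5]
gripper_width: 0.0253
```

```bash
cat > look2.py <<'E'
from h import *
np.set_printoptions(precision=3,suppress=True)
s=env.get_state();Rt=R.from_rotvec(s['tool_rot']).as_matrix();print(s['t'],s['tool_pos'],Rt,s['gripper_width'],np.array(s['joint_positions']))
Z=dict(flap_mid=.19,grip=.1875,hinge=.1875,bin=0)
for c in ['wrist','top','side']:
    f,M=shot(c);save(f,'%s_%.1f.png'%(c,s['t']))
    for q in Z:
      for r in env.pinpoint(c,q)[:2]: 
        if r['confidence']>.4: 
            X=atz(f,M,r['position'],Z[q]);print(c,q,np.round(r['position']),round(r['confidence'],2),X,Rt.T@(X-s['tool_pos']))
E
python3 look2.py
```

```text
11.375 [ 0.618 -0.051  0.315] [[ 0.997 -0.057  0.051]
 [-0.059 -0.998  0.03 ]
 [ 0.05  -0.033 -0.998]] 0.02531836388878238 [ 0.199  0.395 -0.235  1.56   0.067  1.145 -1.671]
wrist flap_mid [211. 310.] 0.83 [ 0.61  -0.034  0.19 ] [-0.015 -0.012  0.125]
wrist grip [247. 493.] 0.89 [ 0.57  -0.188  0.188] [-0.046  0.144  0.121]
top flap_mid [170. 314.] 0.73 [ 0.62  -0.042  0.19 ] [-0.004 -0.005  0.125]
top grip [190. 363.] 0.61 [ 0.568 -0.186  0.188] [-0.048  0.142  0.121]
top bin [175. 232.] 0.51 [0.631 0.221 0.   ] [-0.019 -0.262  0.323]
side flap_mid [168. 314.] 0.73 [ 0.616 -0.043  0.19 ] [-0.008 -0.004  0.125]
side grip [153. 366.] 0.68 [ 0.575 -0.192  0.188] [-0.041  0.148  0.121]
side bin [224. 309.] 0.66 [ 0.638 -0.038  0.   ] [ 0.004 -0.004  0.316]
```

{"api": "arm_command", "payload": {"moves": [[[-1.0,-0.7,0,0,1.5],[0,0,3,0,1.5],[0,0,3,0,1.5],[0,0,3,0,1.5],[0,0,0,0,1.5]]]}}

```text
t: 12.75
tool_pos: [0.611, -0.0383, 0.2238]
tool_rot: [-3.107, 0.091, -0.081]
wrist_force: [1.0, 0.4, -0.7]
gripper_width: 0.0248
```

{"api": "arm_command", "payload": {"moves": [[[0,0.2,1.0,0,1.5],[0,0,0.5,0,1.5],[0,0,0,0,1.5]]]}}

```text
t: 13.12
tool_pos: [0.613, -0.0396, 0.211]
tool_rot: [-3.107, 0.091, -0.087]
wrist_force: [0.5, 0.3, -0.5]
gripper_width: 0.0249
```

```bash
python3 look2.py | tail -9; ls pics | tail -4
python3 - <<'E'
import cv2,glob,numpy as np
s=sorted(glob.glob('pics/side_1[3-9]*'))[-1];w=s.replace('side','wrist')
a=cv2.resize(cv2.imread(s)[110:260,220:420],(500,375),interpolation=2);b=cv2.resize(cv2.imread(w)[150:,220:420],(300,375))
cv2.imwrite('pics/c5.png',np.hstack([a,b]))
E
```

```text
[-0.059 -0.998  0.03 ]
 [ 0.055 -0.034 -0.998]] 0.02486932742006568 [ 0.18   0.479 -0.232  1.696  0.097  0.921 -1.71 ]
wrist flap_mid [254. 316.] 0.81 [ 0.614 -0.034  0.19 ] [-0.001 -0.004  0.021]
wrist grip [315. 597.] 0.93 [ 0.569 -0.189  0.187] [-0.037  0.152  0.016]
top flap_mid [172. 313.] 0.94 [ 0.616 -0.04   0.19 ] [0.002 0.001 0.021]
top grip [194. 362.] 0.9 [ 0.556 -0.184  0.188] [-0.049  0.148  0.016]
side flap_mid [168. 312.] 0.84 [ 0.622 -0.04   0.19 ] [0.008 0.001 0.022]
side grip [154. 366.] 0.72 [ 0.571 -0.186  0.188] [-0.034  0.15   0.017]
side bin [226. 308.] 0.79 [ 0.633 -0.031 -0.   ] [ 0.008 -0.002  0.212]
w3.png
w_6.55.png
wrist_11.4.png
wrist_13.1.png
```

View pics/c5.png

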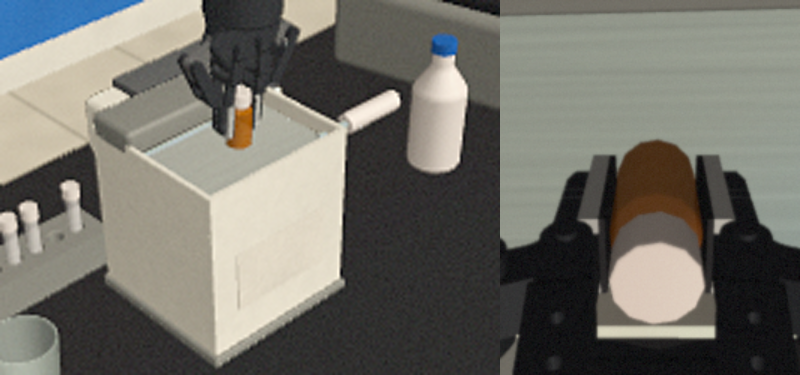

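The left half shows the vial in the jaws over the middle of the flap. The right half shows it well seated between the pads. About 7 mm remains to the flap, so I'll take small steps and watch the force.

{"api": "arm_command", "payload": {"moves": [[[0,0,0.4,0,1.5],[0,0,0.3,0,1.5],[0,0,0,0,1.5]]]}}

```text
t: 14.25
tool_pos: [0.6132, -0.0394, 0.2031]
tool_rot: [-3.107, 0.091, -0.086]
wrist_force: [-1.1, -0.5, -0.6]
gripper_width: 0.0247
```

{"api": "arm_command", "payload": {"moves": [[[0,0,0.2,0,1.5],[0,0,0,0,1.5]]]}}

```text
t: 14.5
tool_pos: [0.6134, -0.0394, 0.2022]
tool_rot: [-3.107, 0.091, -0.087]
wrist_force: [-3.4, -0.2, 6.2]
gripper_width: 0.0247
```

The wrist reads 6 N, so the vial is on the flap. Release it and retreat.

{"api": "arm_command", "payload": {"moves": [[[0,0,0,0,3.2],[0,0,0,0,4.5],[0,0,0,0,6],[0,0,0,0,6],[0,0,-1,0,6],[0,0,-3,0,6],[0,0,-4,0,6],[0,0,-4,0,6],[0,0,0,0,6]]]}}

```text
t: 15.62
tool_pos: [0.6065, -0.0431, 0.3279]
tool_rot: [-3.107, 0.091, -0.088]
wrist_force: [0.2, -0.1, -0.0]
gripper_width: 0.06
```

Run:
```python
from h import *
np.set_printoptions(precision=3,suppress=True)
s=env.get_state();Rt=R.from_rotvec(s['tool_rot']).as_matrix();print(s['t'],s['tool_pos'],Rt)
a=[];rs=[]
for c in ['side','wrist']:
    f,M=shot(c);a.append(cv2.resize(f['color'],(400,250)) if c=='wrist' else cv2.resize(f['color'][110:235,220:420],(400,250)))
    for r in env.pinpoint(c,'grip')[:1]: print(c,r['confidence'],atz(f,M,r['position'],.1875));rs.append(ray(f,M,r['position']))
print(tri(rs)); cv2.imwrite('pics/c6.png',np.hstack(a)[:,:,::-1])
```

```text
15.625 [ 0.606 -0.043  0.328] [[ 0.997 -0.058  0.058]
 [-0.059 -0.998  0.03 ]
 [ 0.056 -0.033 -0.998]]
side 0.75 [ 0.568 -0.181  0.188]
wrist 0.96 [ 0.569 -0.189  0.188]
[ 0.57  -0.187  0.186]
```

View pics/c6.png

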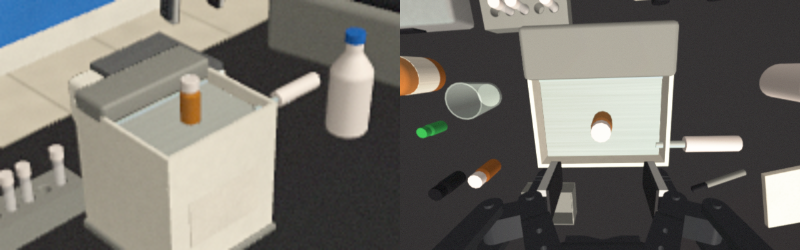

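The vial stands free on the closed flap (wrist half, around (600,125)). The grip is at about (0.569, −0.189). I'll go above its outer part with the fingers shut.

{"api": "arm_command", "payload": {"moves": [[[-1.1,5.5,0,0,3],[-1.1,5.5,0,0,0],[-1.1,5.5,0,0,0],[0,0,3.5,0,0],[0,0,3.5,0,0],[0,0,0,0,0]]], "newtons": 40}}

```text
t: 16.58
tool_pos: [0.5598, -0.2072, 0.2359]
tool_rot: [-3.104, 0.089, -0.056]
wrist_force: [0.3, 0.3, 0.8]
gripper_width: 0.0003
```

Run:
```python
from h import *
np.set_printoptions(precision=3,suppress=True)
s=env.get_state();Rt=R.from_rotvec(s['tool_rot']).as_matrix();print(s['t'],s['tool_pos'],Rt,s['gripper_width'])
f,M=shot('wrist');save(f,'w7.png')
for r in env.pinpoint('wrist','grip')[:1]: 
    X=atz(f,M,r['position'],.1875); print(r['confidence'],X,Rt.T@(X-s['tool_pos']))
for r in env.silhouettes('wrist','grip')[:1]:
    rc=cv2.minAreaRect(np.argwhere(r['mask']).astype('float32'));print(rc);B=cv2.boxPoints(rc)
    for b in B: X=atz(f,M,b,.1875);print(X)
```

```text
16.575 [ 0.56  -0.207  0.236] [[ 0.998 -0.056  0.037]
 [-0.058 -0.998  0.034]
 [ 0.035 -0.036 -0.999]] 0.00027459417736349126
0.79 [ 0.567 -0.19   0.188] [ 0.004 -0.016  0.049]
((151.02174377441406, 178.26235961914062), (191.6706085205078, 358.3714904785156), 0.5562521815299988)
[ 0.661 -0.228  0.188]
[ 0.671 -0.032  0.188]
[0.558 0.006 0.188]
[ 0.552 -0.226  0.188]
```

View pics/w7.png

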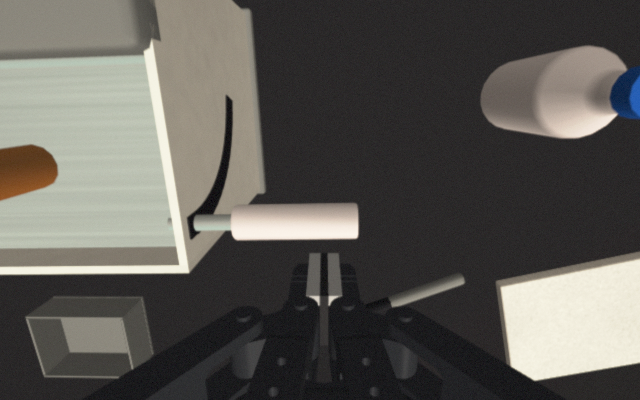

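{"api": "arm_command", "payload": {"moves": [[[0.7,-0.3,1.5,0,0],[0,0,1.5,0,0],[0,0,0,0,0]]]}}

```text
t: 17.1
tool_pos: [0.5737, -0.203, 0.2111]
tool_rot: [-3.107, 0.085, -0.074]
wrist_force: [0.6, -0.2, 0.3]
gripper_width: 0.0001
```

{"api": "arm_command", "payload": {"moves": [[[-0.7,0,0.4,0,0],[0,0,0.6,0,0],[0,0,0.3,0,0],[0,0,0,0,0]]]}}

```text
t: 17.6
tool_pos: [0.5671, -0.2024, 0.1979]
tool_rot: [-3.107, 0.085, -0.075]
wrist_force: [-1.3, 1.0, 3.5]
gripper_width: -0.0003
```

{"api": "arm_command", "payload": {"moves": [[[0,0,0.9,0,0],[0.1,0,0.9,0,0],[0.2,0,0.9,0,0],[0.3,0,0.9,0,0],[0,0,0,0,0]]]}}

```text
t: 18.23
tool_pos: [0.5748, -0.2026, 0.1607]
tool_rot: [-3.108, 0.087, -0.074]
wrist_force: [-2.2, -0.6, 3.9]
gripper_width: -0.0001
```

{"api": "arm_command", "payload": {"moves": [[[0.4,0,0.8,0,0],[0.5,0,0.8,0,0],[0.5,0,0.8,0,0],[0.6,0,0.7,0,0],[0,0,0,0,0]]]}}

```text
t: 18.85
tool_pos: [0.5975, -0.2031, 0.1291]
tool_rot: [-3.109, 0.087, -0.073]
wrist_force: [-2.8, -0.1, 5.4]
gripper_width: -0.0002
```

{"api": "arm_command", "payload": {"moves": [[[0.6,0,0.5,0,0],[0.8,0,0.6,0,0],[0.8,0,0.5,0,0],[0,0,0,0,0]]]}}

```text
t: 19.35
tool_pos: [0.6199, -0.2038, 0.1142]
tool_rot: [-3.108, 0.087, -0.069]
wrist_force: [-3.9, -0.7, 6.4]
gripper_width: -0.0002
```

Run:
```python
from h import *
a=[]
for c in ['side','top']:
    f,M=shot(c);a.append(cv2.resize(f['color'][110:235,220:420] if c=='side' else f['color'][120:220,260:420],(400,250)))
cv2.imwrite('pics/c8.png',np.hstack(a)[:,:,::-1])
```

```text
(no output)
```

View pics/c8.png

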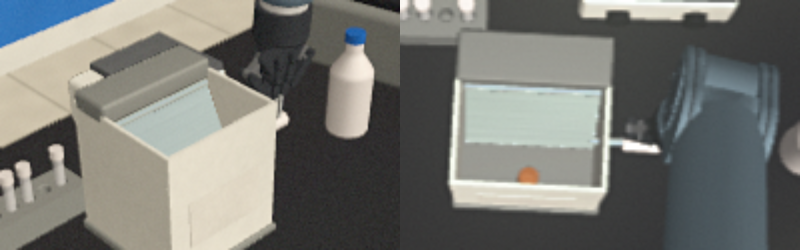

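The flap is down at about 1.08 rad. The vial has slid off and lies inside the bin (amber spot at (527,175) in the top half), clear of the flap. I'll ease the handle back up along the same arc.

{"api": "arm_command", "payload": {"moves": [[[-0.6,0,-0.4,0,0],[-0.4,0,-0.3,0,0],[-0.4,0,-0.3,0,0],[-0.4,0,-0.3,0,0],[-0.35,0,-0.35,0,0],[-0.3,0,-0.35,0,0],[0,0,0,0,0]]]}}

```text
t: 20.32
tool_pos: [0.5959, -0.2032, 0.1369]
tool_rot: [-3.109, 0.088, -0.077]
wrist_force: [-2.7, 0.4, 4.7]
gripper_width: -0.0001
```

{"api": "arm_command", "payload": {"moves": [[[-0.5,0,-0.3,0,0],[-0.5,0,-0.3,0,0],[-0.4,0,-0.4,0,0],[-0.3,0,-0.5,0,0],[0,0,0,0,0]]]}}

```text
t: 20.95
tool_pos: [0.5858, -0.2029, 0.1561]
tool_rot: [-3.11, 0.086, -0.106]
wrist_force: [-2.5, -0.5, 3.8]
gripper_width: 0.0
```

{"api": "arm_command", "payload": {"moves": [[[-0.5,0,-0.1,0,0],[-0.5,0,-0.1,0,0],[-0.4,0,-0.1,0,0],[0,0,0,0,0]]]}}

```text
t: 21.45
tool_pos: [0.5794, -0.2023, 0.1622]
tool_rot: [-3.111, 0.083, -0.134]
wrist_force: [-2.5, -0.2, 4.0]
gripper_width: -0.0003
```

{"api": "arm_command", "payload": {"moves": [[[-0.4,0,-0.2,0,0],[-0.4,0,-0.3,0,0],[-0.3,0,-0.3,0,0],[-0.2,0,-0.3,0,0],[0,0,0,0,0]]]}}

```text
t: 22.08
tool_pos: [0.5679, -0.2015, 0.1742]
tool_rot: [-3.111, 0.082, -0.146]
wrist_force: [2.3, 0.2, 4.4]
gripper_width: -0.0
```

{"api": "arm_command", "payload": {"moves": [[[0,0,-0.4,0,0],[0,0,-0.4,0,0],[0,0,-0.4,0,0],[0,0,-0.4,0,0],[0,0,0,0,0]]]}}

```text
t: 22.7
tool_pos: [0.5657, -0.2015, 0.1907]
tool_rot: [-3.111, 0.082, -0.143]
wrist_force: [1.7, 0.3, 3.5]
gripper_width: -0.0003
```

{"api": "arm_command", "payload": {"moves": [[[0,0,-0.2,0,0],[0,0,-0.2,0,0],[0,0,-0.2,0,0],[0,0,-0.15,0,0],[0,0,-0.15,0,0],[0,0,-0.15,0,0],[0,0,0,0,0]]]}}

```text
t: 23.58
tool_pos: [0.5615, -0.2016, 0.1994]
tool_rot: [-3.11, 0.083, -0.132]
wrist_force: [1.0, -0.8, 0.0]
gripper_width: -0.0006
```

{"api": "arm_command", "payload": {"moves": [[[0,0,-0.5,0,0],[0,0,-2,0,0],[0,0,-4,0,0],[0,2,-4,0,0],[0,5,-2,0,0],[0,3,0,0,0],[0,0,0,0,0]]]}}

```text
t: 24.45
tool_pos: [0.5441, -0.3066, 0.3256]
tool_rot: [-3.11, 0.079, -0.128]
wrist_force: [-0.5, 0.0, -0.3]
gripper_width: 0.0
```

Run:
```python
from h import *
np.set_printoptions(precision=3,suppress=True)
print(env.get_state()['t']);a=[];rs=[]
for c in ['side','top']:
    f,M=shot(c);a.append(cv2.resize(f['color'],(400,250)) if c=='top' else cv2.resize(f['color'][110:310,140:460],(400,250)))
    g=env.pinpoint(c,'grip')[:1]
    for r in g: rs.append(ray(f,M,r['position']))
    for q in ['reagent','beaker','wash','tipbox']:
        for r in env.pinpoint(c,q)[:1]: print(c,q,atz(f,M,r['position'],0))
    for r in env.recognise(c,'vial_mid'): print(c,'vial',np.round(r['position']),round(r['confidence'],2))
if len(rs)>1: print('grip',tri(rs))
cv2.imwrite('pics/c9.png',np.hstack(a)[:,:,::-1])
```

```text
24.45
side reagent [0.69  0.345 0.   ]
side beaker [0.621 0.222 0.   ]
side wash [ 0.633 -0.392  0.   ]
side tipbox [0.356 0.117 0.   ]
side vial [307. 268.] 0.91
side vial [343. 240.] 0.68
top reagent [0.678 0.348 0.   ]
top beaker [0.642 0.227 0.   ]
top wash [ 0.628 -0.398  0.   ]
top tipbox [0.371 0.109 0.   ]
top vial [237. 192.] 0.6
grip [ 0.568 -0.19   0.192]
```

View pics/c9.png

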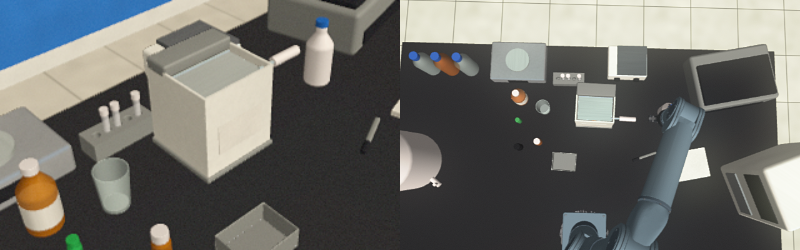

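The flap is level and empty, the bystanders haven't moved, and the arm is clear. I'm handing the job in.

```bash
python3 -c "
from cell import env
print(env.job_done())"
```

```text
the job is handed in; nothing more can be done
None
```

The small amber vial is in the glass-waste bin and the flap is shut. I handed the job in at about 25 s, well under the 61 s limit.

- **Placing:** I set the vial on the middle of the closed flap with about 6 N of contact and let go. A picture then showed it standing there on its own.
- **Pressing:** I pressed the handle to about 1.08 rad. The top camera showed the vial inside the bin, clear of the flap.
- **Closing:** I eased the handle back up with the fingertips on the grip, which read 3.5 to 5 N in the checks on the way up. The force reached 0 N only at the shut height.

**Last checks:** the flap looks level and empty, and the grip is back at about z = 0.19 m. The bottles, beaker and tip box measured within about 1 cm of where they started, which is about as close as the cameras agree. The gripper was about 13 cm above the handle and off to its right, touching nothing.

**What went wrong:**
- My first grasp closed just past the vial, because the descent drifted about 18 mm. The vial stayed upright and I gripped it on the second try.
- The tool tilted by up to about 5° during the job.
- On the way up, the fingertips ran up to 9 mm off the grip's centre for a moment, but never lost contact.
- The cameras could not see the vial once the flap had shut.

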